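# Slide the green harmonica back under the low tier

## Robot

A 6-joint arm with a two-finger parallel gripper is mounted at the origin on the work surface. World frame = base frame: x ahead of the robot, y to its left, z up, the work surface at z = 0. Lengths are in mm, angles in rad, forces in N, time in s.
With the tool pointing down it reaches from about 350 to 875 mm from the base axis. Payload 4.2 kg.
Tool frame: the origin (TCP) lies at the very end of the fingers, on their centre line; the grasp point (between the pads) lies 19 mm behind it; z points along the fingers, y is the line along which they close (so a half turn about z gives the same grasp; the last joint's range is limited). The gripper opens to 85 mm and grips with 20 to 120 N. Pads are 22 mm wide; open, the fingers measure 114 mm over their backs; the gripper's body (76 mm by 85 mm) begins 54 mm behind the grasp point. The pads swing forward as they close: fully open they stand 13 mm farther back than shut.
Start: joints at [1.586, 0.385, 0.008, 0, -1.194, -0.259], TCP at [150.838, 606.504, 231.312] pointing down, gripper open.
Joint ranges: [-3.14, 3.14], [-1.21, 2.06], [-1.07, 1.41], [-3.16, 2.05], [-2.99, -0.16], [-3.1, 3.1]. Speed limits (rad/s): [2.79, 2.79, 3.14, 3.14, 3.14, 3.14].

## Interface

Orientations are given as a unit quaternion [x, y, z, w].
In Python, from bench import arm, optics gives the robot as it stands. The module is installed in compiled form; this text tells all that it offers.
- The arm moves only by the tool step_arm, never from a script. Its argument "motion" is a list of rows, each an object with "dr": the turn, a rotation vector about the tool's x, y, z in units of 8 degrees (1.0 is 8 degrees), a list of three; "slide": the shift along the tool's x, y, z in mm, a list of three; "jaw": the finger opening in mm, from 0 to 85.4. A call has exactly 8 rows; each row is the pose to reach, as a shift and turn from the pose commanded when the call began, along the tool's axes at that moment; what a row does not reach only later rows make up. A row lasts 1/8 s, in which the tool goes at most 62.5 mm and 10.7 degrees, less where a joint would pass 70% of its speed; a pose out of reach is approached as far as the arm can. A call with a gripper value outside its range is refused whole. The fingers move at their own pace and stop on an object; the grip force is fixed at half the most. Time passes only in rows, so rows that repeat a pose let the fingers close, or fill a call up. It gives the time, the measured TCP pose, the force, the opening and the grip force at its end, in the units of the state.
- arm.read_state(): the state, without advancing time (a new reading comes with each control period).
- optics.get_image(name): name is "scene" or "top" or "wrist"; returns the picture (480x640x3 uint8, blue, green, red); there is no depth.
- optics.camera_info(name): a dict with "camera_matrix" (3x3 intrinsics, pixels), "view" (4x4, takes a point from world to camera coordinates); the wrist camera has in their place "T_tool_cam" (4x4, takes a point from camera to tool coordinates, whose origin is the TCP and whose axes are the flange's). Camera axes: x right, y up, looking along -z (the intrinsics and any distortion apply to the point x, -y, -z); pixel columns grow to the right and rows downward; lengths in mm; the calibration is good to about 2 mm. A picture is of the moment at which its call begins: read the wrist's pose just before it. camera_info takes no time and is no camera call.
- arm.job_done(): hands the job in; it is judged then, once.
The state is a dict: "clock": time; "joints": joint angles; "joint_vel": joint speeds; "joint_efforts": joint torques, N m; "position": TCP position; "ee_rot": TCP orientation; "contact_force": force on the tool from outside, world axes, zero at the start; "wrist_torque": the same for the moment, N m; "gripper_width": finger opening in mm; "grasp_force": force on a finger pad.
Only numpy, scipy, OpenCV 4.12 (cv2) and the standard library are available. Lean on these libraries where they do the work, as an engineer would, in place of code of your own. Each camera call takes 0.05 s, during which the arm holds its last target. There are 200 camera calls.

## Task

Put the green harmonica back in the empty bottom tier of the steel spice rack: lying flat, slide it endwise into the middle lane under the low shelf above, then push its outer end gently until it comes up solid against the hidden stop inside, and leave it resting there. Do not ram the stop, and leave the other harmonicas, the capo, the jam jar, the mug and the pepper mill where they are.

Things in the scene. Friction and masses are not known exactly. Their poses are not given: they have to be found in the camera images.
- green_harp_center (a point): Centre (half-way up) of the loose harmonica with a green plastic comb between two steel covers: 140 long (its x axis) x 38 wide (y) x 26 high (z, up), about 0.2 kg. It starts lying flat on the counter; one long side has small dark blow holes. Either end may go in first.
- green_harp: The same green harmonica; this origin is the centre of its underside, 13 below the centre, same axes.
- rack: Three-tier steel spice rack, fixed, 180 wide (y), 157 deep, 169 high. Origin on the counter under the middle of its front edge; x points into the rack, z up; the open front faces the robot's right. Tier floors (5 thick, tops at z = 20, 58, 96) start at x = 0, but the top one juts out to x = -26 and bears a front guard there, z 91 to 166. Fixed tins and jars stand on both sides of each tier.
- slot_mouth (a point): Middle of the bottom tier's mouth (rack x = 0, y = 0, z = 36.5), rack's axes. The slot is 33 high (z 20 to 53); strips 3 thick and 16 high, from x = 0 to 120, bound a lane 46 wide. Fingers beside the harmonica do not fit in, and an upright gripper at the mouth meets the guard: lean it back, away from the rack. Home, the harmonica's near end still stands 4 to 20 out in front.
- backstop: Black housing of the end stop, fixed at the back of the lane; origin on the tier floor at rack x = 151, same axes. The stop it carries has a hidden setting, new each time: solid face anywhere from rack x = 120 to 136. A rubber bumper stands 6 ahead of that face and yields softly (under 0.4 N, less than the harmonica's friction, so it does not push back out). It keeps its setting; press it with no more than 20 N.
- red_harp_center (a point): Centre of the loose harmonica with a red comb, same size, lying in the lane of the top tier.
- blue_harp_center (a point): Centre of the loose harmonica with a blue comb, same size, lying in the lane of the middle tier.
- capo_center (a point): Centre of the loose walnut ukulele capo with a brass screw, 85 x 62 x 17 high, on the counter.
- jar_center (a point): Centre (half-way up) of the empty glass jam jar, 70 diameter, 95 high, standing on the counter.
- mug_center (a point): Centre (half-way up) of the blue mug, 82 diameter, 92 high, handle to its +y.
- mill_center (a point): Centre (half-way up) of the steel-topped clear pepper mill, 58 diameter, 175 high.
There are look-alikes about, which are no part of the job. Leave any brown, purple or turquoise look-alike of the green_harp alone.

How it is judged (in metres and radians):
On the way, in this order (a step that is already met when the one before it is completed fails the run):
1. the green harmonica lies level in the bottom tier's lane with its leading end at least 30 mm under the shelf above (x of green_harp_center in the frame of rack between -0.04 and 0.09 m and z of green_harp_center in the frame of rack between 0.027 and 0.045 m and y of green_harp_center in the frame of rack between -0.009 and 0.009 m and angle between the x axis of green_harp and the x axis of rack, either way round below 0.09 rad and angle between green_harp_center's own z axis and vertical below 0.06 rad), for 0.1 s.
2. it has been pushed solidly against the hidden stop (over 1.5 N) (contact force between green_harp and backstop above 1.5 N), for 0.05 s.
At the end, for the whole second after the job is handed in: The green harmonica lies flat (within 0.06 rad) on the bottom tier's floor, in the middle lane (centre within 9 mm of its middle line, in line with the rack within 0.09 rad), still in touch with the stop's bumper (so at most 6 mm short of the solid stop), at rest and released (x of green_harp_center in the frame of rack between 0.042 and 0.07 m and z of green_harp_center in the frame of rack between 0.029 and 0.037 m and y of green_harp_center in the frame of rack between -0.009 and 0.009 m and angle between the x axis of green_harp and the x axis of rack, either way round below 0.09 rad and angle between green_harp_center's own z axis and vertical below 0.06 rad and contact force between green_harp and backstop above 0.03 N and linear speed of green_harp below 0.01 m/s).
It fails at once if the stop is rammed: over 20 N between the green harmonica and the stop (contact force between green_harp and backstop above 20 N).
It fails at once if the red or the blue harmonica is moved more than 20 mm (distance of any of red_harp_center, blue_harp_center from where it was at the start of the episode above 0.02 m).
It fails at once if the capo or the jam jar is moved more than 30 mm (distance of any of capo_center, jar_center from where it was at the start of the episode above 0.03 m).
It fails at once if the mug or the pepper mill is moved more than 30 mm (distance of any of mug_center, mill_center from where it was at the start of the episode above 0.03 m).
It also fails if it takes over 50 s, if anything falls off the work surface, if the arm or the gripper's body presses on something with over 40 N, if the wrist force passes 120 N, or if a joint passes its speed limit or range.

## Working session

There is one attempt and no reset: what is moved stays moved. The work goes in short steps, Python scripts to look and compute and a tool call to move; the robot and the scene stay as the last step left them, time stands still between calls to the robot, and variables do not carry over. Pictures are saved under pics/ and viewed, at most 10 in all, crops included, and the job is handed in when it is done.

Besides the shell and the picture viewer there is one more tool, called after "Request:" by a JSON object that holds its "fn" and its "kwargs", one argument or row to a line. step_arm: Moves the arm, as the interface text tells. Its arguments: {"type":"object","properties":{"motion":{"type":"array","items":{"type":"object","properties":{"dr":{"type":"array","items":{"type":"number"}},"slide":{"type":"array","items":{"type":"number"}},"jaw":{"type":"number"}}}}},"required":["motion"]}

```bash
mkdir -p pics; cat > h.py <<'E'
import numpy as np,cv2
from bench import arm,optics
from scipy.spatial.transform import Rotation as R
def cam(n):
    i=optics.camera_info(n);return i
def ray(n,uv,st=None,i=None):
    i=i or optics.camera_info(n);K=np.array(i["camera_matrix"])
    d=i.get("distortion")
    p=np.linalg.inv(K)@[uv[0],uv[1],1]; p=np.array([p[0],-p[1],-p[2]])
    if "view" in i: T=np.linalg.inv(np.array(i["view"]))
    else:
        T=np.eye(4);T[:3,:3]=R.from_quat(st["ee_rot"]).as_matrix();T[:3,3]=st["position"];T=T@np.array(i["T_tool_cam"])
    return T[:3,3],T[:3,:3]@p
def onz(n,uv,z,st=None):
    o,d=ray(n,uv,st);return o+d*(z-o[2])/d[2]
E
python3 - <<'E'
from h import *
st=arm.read_state();print(st)
for n in["scene","top","wrist"]:
    print(n,{k:np.round(np.array(v),3).tolist() if not isinstance(v,str) else v for k,v in cam(n).items()})
for n in["scene","top"]:
    cv2.imwrite(f"pics/{n}0.png",optics.get_image(n))
E
```

```text
{'clock': 0.0, 'joints': array([ 1.58559247e+00,  3.85532438e-01,  6.56868365e-03, -5.32507874e-04,
       -1.19402598e+00, -2.58594527e-01]), 'joint_vel': array([-9.70970294e-04, -9.08517574e-04,  2.00017861e-04, -1.39653622e-03,
       -5.96056227e-04,  7.57902016e-05]), 'joint_efforts': array([ 4.61974814e-04, -3.92287016e+01,  1.88395840e+01,  4.18612674e+00,
       -4.76114845e-03,  9.71474208e-07]), 'position': array([150.7041687 , 605.91638146, 230.2088361 ]), 'ee_rot': array([ 9.92566912e-01, -1.21694951e-01, -9.57147141e-05,  1.12019379e-03]), 'contact_force': array([ 0.03616022, -0.39775059,  0.18689589]), 'wrist_torque': array([ 0.01140296,  0.00721274, -0.00509006]), 'grasp_force': 0.0, 'gripper_width': 85.59374414362796}
scene {'camera_matrix': [[463.063, 0.0, 321.375], [0.0, 463.063, 242.239], [0.0, 0.0, 1.0]], 'view': [[-0.833, 0.553, -0.013, 452.637], [-0.449, -0.662, 0.601, 162.002], [0.324, 0.506, 0.799, -1173.193], [0.0, 0.0, 0.0, 1.0]]}
top {'camera_matrix': [[468.97, 0.0, 319.907], [0.0, 468.97, 239.347], [0.0, 0.0, 1.0]], 'view': [[-0.006, -1.0, 0.005, -12.64], [0.987, -0.006, 0.162, -510.876], [-0.162, 0.006, 0.987, -987.518], [0.0, 0.0, 0.0, 1.0]]}
wrist {'camera_matrix': [[335.014, 0.0, 319.989], [0.0, 335.014, 240.097], [0.0, 0.0, 1.0]], 'T_tool_cam': [[0.0, 0.958, 0.287, 72.836], [1.0, -0.0, 0.0, -0.293], [0.0, 0.287, -0.958, -143.222], [0.0, 0.0, 0.0, 1.0]]}
```

View pics/scene0.png

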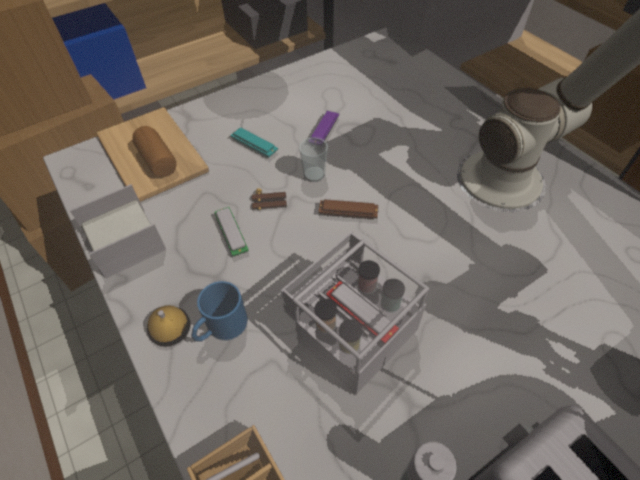

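View pics/top0.png

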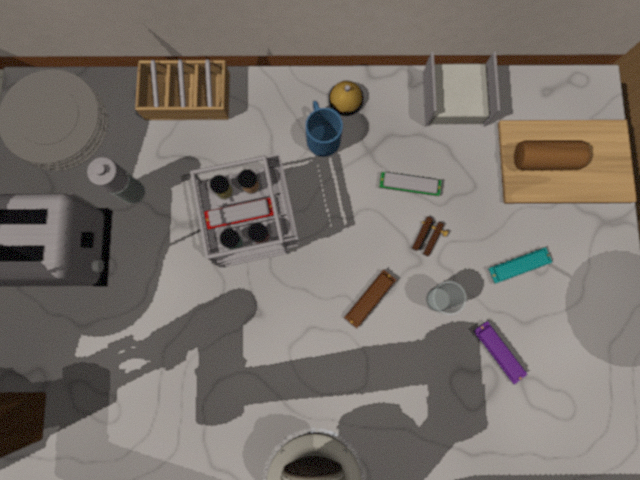

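The scene image shows the green harp at about (231,231) and the rack at (355,310). In the top image the harp is at (411,183), with the rack at (243,210), its front facing image right and the mug at (323,132). Next I'll segment the harp and enlarge the rack.

```bash
cat >> h.py <<'E'
def tri(a,b):
    A=[];B=[]
    for o,d in(a,b):
        d=d/np.linalg.norm(d);P=np.eye(3)-np.outer(d,d);A.append(P);B.append(P@o)
    p=np.linalg.lstsq(np.vstack(A),np.hstack(B),rcond=None)[0]
    return p,[np.linalg.norm(P@p-q) for P,q in zip(A,B)]
E
python3 - <<'E'
from h import *
t=cv2.imread("pics/top0.png");s=cv2.imread("pics/scene0.png")
a=cv2.resize(t[145:275,180:310],(520,520),interpolation=3)  # 4x
b=cv2.resize(s[225:395,275:435],None,fx=3.2,fy=3.2,interpolation=3)
cv2.imwrite("pics/a.png",cv2.resize(t[140:280,175:362],(800,599),interpolation=3))
cv2.imwrite("pics/b.png",cv2.resize(s[225:390,260:480],(800,600),interpolation=3))
for n,im in(("top",t),("scene",s)):
    h=cv2.cvtColor(im,cv2.COLOR_BGR2HSV)
    m=cv2.inRange(h,(48,90,40),(75,255,255))
    m=cv2.morphologyEx(m,cv2.MORPH_CLOSE,np.ones((15,15)))
    c=max(cv2.findContours(m,0,1)[0],key=cv2.contourArea)
    r=cv2.minAreaRect(c);print(n,r,cv2.boxPoints(r).round(1).tolist())
    if n=="top":
        for q in cv2.boxPoints(r): print(onz("top",q,24).round(1))
        print(onz("top",r[0],20))
for nm,uv,z in(("mug",(323,120),92),("jar",(437,298),0),("mill",(101,170),175)): print(nm,onz("top",uv,z).round(0))
E
```

```text
top ((409.8874816894531, 183.91600036621094), (60.040164947509766, 15.114520072937012), 7.001267910003662) [[379.20001220703125, 187.8000030517578], [381.0, 172.8000030517578], [440.6000061035156, 180.10000610351562], [438.79998779296875, 195.10000610351562]]
[ 631.9 -151.4   24. ]
[ 667.3 -156.6   24. ]
[ 649.3 -292.3   24. ]
[ 614.1 -286.4   24. ]
[ 641.74439281 -222.54166491   20.        ]
scene ((238.97171020507812, 250.6509552001953), (3.7087347507476807, 15.52174186706543), 74.05460357666016) [[231.0, 251.0], [245.89999389648438, 246.6999969482422], [246.89999389648438, 250.3000030517578], [232.0, 254.60000610351562]]
mug [766. -24.  92.]
jar [ 383. -278.    0.]
mill [628. 411. 175.]
```

View pics/a.png

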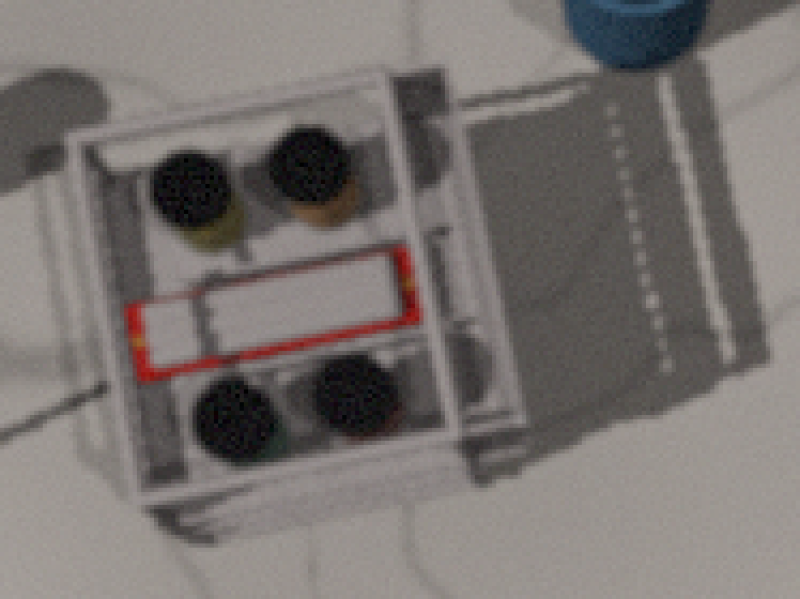

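View pics/b.png

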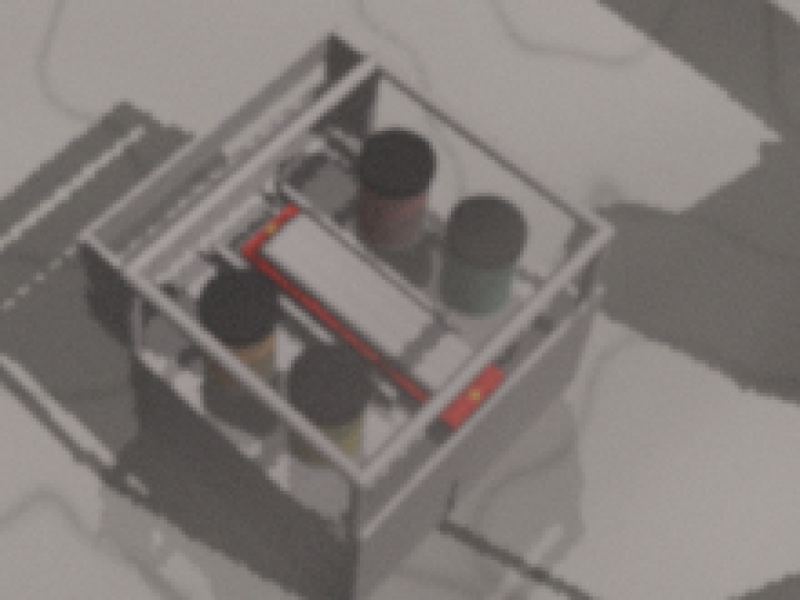

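Crop pixels: in the top crop the rim corners are (75,140), (140,500), (385,78) and (455,435), with guard ends at (443,70) and (522,426). The scene crop shows the same rim corners at (360,478), (610,230), (130,272) and (380,65), with guard ends at (90,238) and (333,38).

```bash
python3 - <<'E'
from h import *
T=[(75,140),(140,500),(385,78),(455,435),(443,70),(522,426)]
S=[(360,478),(610,230),(130,272),(380,65),(90,238),(333,38)]
P=[]
for a,b in zip(T,S):
    u=(175+a[0]*.23375,140+a[1]*.2337);v=(260+b[0]*.275,225+b[1]*.275)
    p,e=tri(ray("top",u),ray("scene",v));P.append(p);print(p.round(1),np.round(e,1), onz("top",u,168).round(1),onz("scene",v,168).round(1))
# rack model coordinates xy, fit 2D rigid with z=168 rays averaged
M=np.array([(155.5,89),(155.5,-89),(1.5,89),(1.5,-89)])
M[:,1]*=-1 # +x into rack(+Y world) => rack y = -X world
for nm,Q in(("tri",np.array(P)[:4,:2]),):
    c=Q.mean(0);m=M.mean(0);H=(M-m).T@(Q-c);U,_,V=np.linalg.svd(H);Rm=V.T@np.diag([1,np.linalg.det(V.T@U.T)])@U.T
    print(nm,"yaw",np.degrees(np.arctan2(Rm[1,0],Rm[0,0])),"origin",c-Rm@m,"res",(Q-c-(M-m)@Rm.T).round(1).tolist())
# red harp axis in the top view
t=cv2.imread("pics/top0.png");h=cv2.cvtColor(t,cv2.COLOR_BGR2HSV)
m=cv2.inRange(h,(0,150,60),(6,255,255))|cv2.inRange(h,(174,150,60),(180,255,255));m[:, :195]=0;m[:,285:]=0
r=cv2.minAreaRect(np.argwhere(m[190:240])[:, ::-1].astype(np.float32)+[0,190] if 0 else (np.argwhere(m>0)[:, ::-1].astype(np.float32)));print(r)
b=cv2.boxPoints(r)
for q in b: print(onz("top",q,114).round(1))
print(onz("top",r[0],114))
E
```

```text
[626.5 235.8 161.6] [0.6 0.6] [624.1 234.5 168. ] [628.8 237.4 168. ]
[457.3 201.3 162.9] [1.1 1.1] [457.4 199.3 168. ] [459.3 204.  168. ]
[655.5  93.5 160.7] [0.2 0.2] [653.2  92.6 168. ] [657.2  97.5 168. ]
[486.6  60.6 159. ] [1.1 1.1] [486.   59.1 168. ] [490.4  66.5 168. ]
[660.6  66.4 158.3] [0.4 0.4] [656.9  65.8 168. ] [663.2  71.5 168. ]
[492.4  29.8 152.4] [0.1 0.1] [489.9  29.  168. ] [499.9  39.3 168. ]
tri yaw 101.43417612802209 origin [572.06154663  70.87974122] res [[-1.9, -5.1], [3.3, -4.3], [-3.5, 3.6], [2.1, 5.9]]
((238.2639923095703, 213.25914001464844), (18.07469367980957, 67.1526107788086), 78.15792083740234)
[558.7 223.6 114. ]
[587.1  88.9 114. ]
[549.7  80.8 114. ]
[521.6 214.8 114. ]
[554.19529212 152.19988859 114.        ]
```

```bash
cat >> h.py <<'E'
def pose(yaw,tilt):
    # tool leaned back by tilt deg; fingers point down and along heading yaw (deg); tool x points backward
    f=np.array([np.cos(np.radians(yaw)),np.sin(np.radians(yaw)),0]);u=np.array([0,0,1.]);t=np.radians(tilt)
    z=np.sin(t)*f-np.cos(t)*u;x=-np.cos(t)*f-np.sin(t)*u
    return R.from_matrix(np.c_[x,np.cross(z,x),z])
def go(p,r,lead=""):
    st=arm.read_state();q=R.from_quat(st["ee_rot"])
    print(lead,"slide",q.inv().apply(np.array(p)-st["position"]).round(1).tolist(),"dr",np.round(np.degrees((q.inv()*r).as_rotvec())/8,3).tolist())
E
python3 - <<'E'
from h import *
go((610,-150,230),pose(101.5,0))
E
```

```text
slide [628.3, 622.7, 1.6] dr [0.012, -0.009, 8.065]
```

Request:
{"fn": "step_arm", "kwargs": {
  "motion": [
    {"slide":[44,43,0],"dr":[0,0,0.6],"jaw":85},
    {"slide":[88,86,0],"dr":[0,0,1.2],"jaw":85},
    {"slide":[132,129,0],"dr":[0,0,1.8],"jaw":85},
    {"slide":[176,172,0],"dr":[0,0,2.4],"jaw":85},
    {"slide":[220,215,0],"dr":[0,0,3],"jaw":85},
    {"slide":[264,258,0],"dr":[0,0,3.6],"jaw":85},
    {"slide":[308,301,0],"dr":[0,0,4.2],"jaw":85},
    {"slide":[330,327,0],"dr":[0,0,4.4],"jaw":85}
  ]
}}

```text
clock: 1.1
position: [392.7, 207.0, 231.1]
ee_rot: [0.909, -0.418, -0.0, 0.0]
contact_force: [0.4, 0.1, -0.4]
gripper_width: 84.8
grasp_force: 0.0
```

```bash
python3 - <<'E'
from h import *
print(arm.read_state()["position"],arm.read_state()["joints"].round(2));go((610,-150,230),pose(101.5,0))
E
```

```text
[392.71291605 207.04447991 231.08214904] [ 0.85  0.07 -0.41 -0.   -1.09 -0.14]
 slide [412.5, 67.6, 1.1] dr [0.005, -0.001, 3.641]
```

Request:
{"fn": "step_arm", "kwargs": {
  "motion": [
    {"slide":[52,8,0],"dr":[0,0,0.45],"jaw":85},
    {"slide":[104,17,0],"dr":[0,0,0.9],"jaw":85},
    {"slide":[156,25,0],"dr":[0,0,1.4],"jaw":85},
    {"slide":[208,34,0],"dr":[0,0,1.8],"jaw":85},
    {"slide":[260,42,0],"dr":[0,0,2.3],"jaw":85},
    {"slide":[312,51,0],"dr":[0,0,2.7],"jaw":85},
    {"slide":[364,60,0],"dr":[0,0,3.2],"jaw":85},
    {"slide":[412,68,0],"dr":[0,0,3.64],"jaw":85}
  ]
}}

```text
clock: 2.1
position: [610.6, -148.4, 230.7]
ee_rot: [0.775, -0.632, -0.0, 0.0]
contact_force: [1.2, 1.0, 0.1]
gripper_width: 84.7
grasp_force: 0.0
```

```bash
python3 - <<'E'
from h import *
s=arm.read_state();print(s["position"],s["joints"].round(2));go((590,-20,95),pose(101.5,45))
E
```

```text
[ 610.5542201  -148.38065859  230.65536403] [ 0.02  0.39  0.02 -0.   -1.2   0.18]
 slide [-129.8, -5.7, 135.7] dr [0.01, -5.622, 0.004]
```

Request:
{"fn": "step_arm", "kwargs": {
  "motion": [
    {"slide":[0,-1,10],"dr":[0,-1.2,0],"jaw":85},
    {"slide":[0,-2,30],"dr":[0,-2.4,0],"jaw":85},
    {"slide":[-10,-3,60],"dr":[0,-3.6,0],"jaw":85},
    {"slide":[-40,-4,95],"dr":[0,-4.8,0],"jaw":85},
    {"slide":[-80,-5,120],"dr":[0,-5.6,0],"jaw":85},
    {"slide":[-120,-6,136],"dr":[0,-5.62,0],"jaw":85},
    {"slide":[-130,-6,136],"dr":[0,-5.62,0],"jaw":85},
    {"slide":[-130,-6,136],"dr":[0,-5.62,0],"jaw":85}
  ]
}}

```text
clock: 3.1
position: [589.7, -17.9, 95.6]
ee_rot: [0.717, -0.583, -0.296, -0.241]
contact_force: [0.0, 0.0, 0.4]
gripper_width: 85.0
grasp_force: 0.0
```

```bash
python3 - <<'E'
from h import *
s=arm.read_state();print(s["position"],s["joints"].round(2));go((590,-20,95),pose(101.5,45))
np.savez("s1.npz",position=s["position"],ee_rot=s["ee_rot"]);cv2.imwrite("pics/w1.png",optics.get_image("wrist"))
E
```

```text
[589.70563102 -17.93018474  95.61787727] [-0.16  0.66  0.14 -0.73 -1.44  0.61]
 slide [1.9, 0.1, -1.0] dr [0.024, -0.011, 0.028]
```

View pics/w1.png

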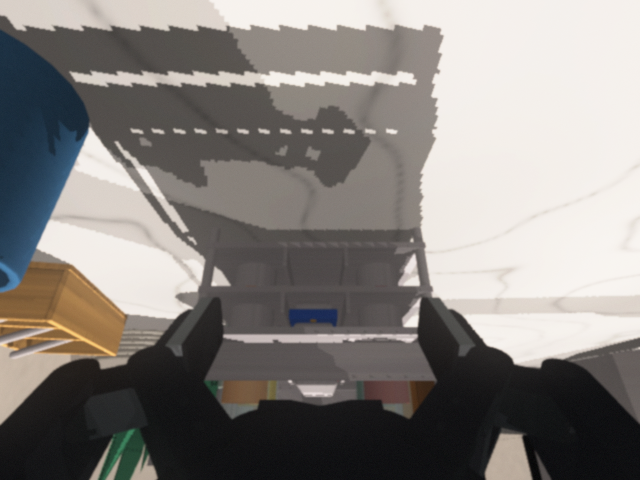

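The wrist view is upside-down. The bottom tier is at rows 244–290 with its lane strips near columns 288 and 346, and the blue harp sits at (313,317) in the tier above. I'll enlarge this area.

```bash
python3 - <<'E'
from h import *
t=cv2.imread("pics/w1.png")[225:345,240:400]
t=cv2.convertScaleAbs(t,alpha=1.7)
cv2.imwrite("pics/w1c.png",cv2.resize(t,(800,600),interpolation=3))
E
```

```text
(no output)
```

View pics/w1c.png

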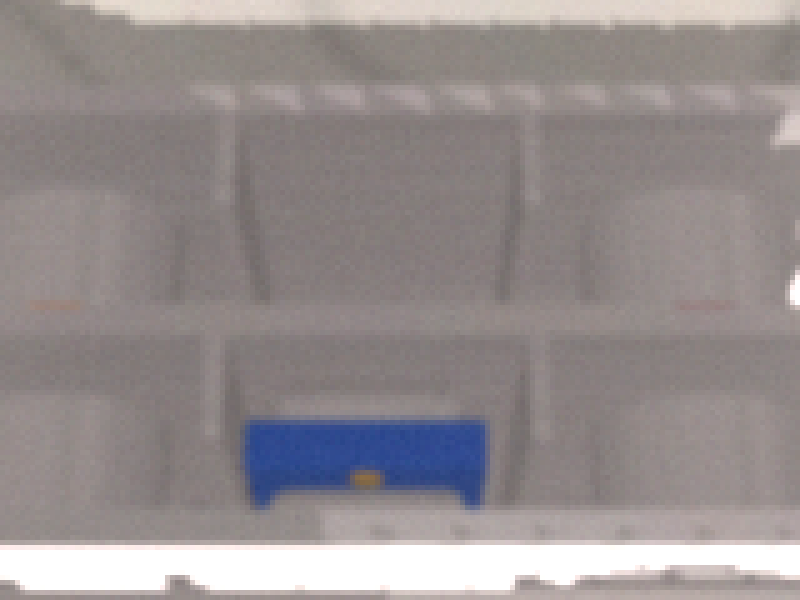

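In the crop, the bottom lane's strip inner edges are at x 236 and 522, with the floor edge at row 113 and strip tops at row 200. The middle tier's are at 223 and 532, with rows 335 and 437.

```bash
python3 - <<'E'
from h import *
st=dict(np.load("s1.npz"))
C=[(236,113,20),(522,113,20),(236,201,36),(522,201,36),(223,335,58),(532,335,58),(222,437,74),(533,437,74)]
I=np.array([(240+a/5,225+b/5) for a,b,_ in C])
for uv,c in zip(I,C): print(c,onz("wrist",uv,c[2],st).round(1))
O=np.array([(0,23 if i%2==0 else -23,c[2]) for i,c in enumerate(C)],float)
O[:,1]*=-1  # left in image = +X world = rack -y
i=cam("wrist");K=np.array(i["camera_matrix"])
ok,rv,tv=cv2.solvePnP(O,I,K,None)
Rc=cv2.Rodrigues(rv)[0]; F=np.diag([1,-1,-1.])
T=np.eye(4);T[:3,:3]=R.from_quat(st["ee_rot"]).as_matrix();T[:3,3]=st["position"];T=T@np.array(i["T_tool_cam"])
W=T[:3,:3]@F@Rc;o=T[:3,:3]@F@tv.ravel()+T[:3,3]
print("origin",o.round(1),"xdir",W[:,0].round(3),"zdir",W[:,2].round(3))
# harp's shaded top view unaffected: green harp in view of wrist later
go((640,-222,200),pose(82.5,0))
E
```

```text
(236, 113, 20) [596.9  78.9  20. ]
(522, 113, 20) [550.8  69.2  20. ]
(236, 201, 36) [596.2  78.3  36. ]
(522, 201, 36) [551.5  68.9  36. ]
(223, 335, 58) [597.   79.8  58. ]
(532, 335, 58) [550.4  70.   58. ]
(222, 437, 74) [596.3  79.7  74. ]
(533, 437, 74) [550.8  70.1  74. ]
origin [574.4  71.4   1.4] xdir [-0.202  0.979  0.016] zdir [ 0.001 -0.016  1.   ]
 slide [74.9, -7.6, -221.4] dr [0.933, 5.558, 2.285]
```

```bash
cat >> h.py <<'E'
RO=np.array([574,73.5,0]);RY=101.7
def f(y): return np.array([np.cos(np.radians(y)),np.sin(np.radians(y)),0])
def rk(x,z,lat=0): # rack coords -> world
    return RO+x*f(RY)+lat*f(RY+90)+np.array([0,0,z])
E
python3 - <<'E'
from h import *
c=np.array([641,-222,0]);go(c-106*f(82.5)+[0,0,80],pose(82.5,45))
E
```

```text
slide [230.6, 26.5, -207.2] dr [1.693, -0.013, 1.71]
```

Request:
{"fn": "step_arm", "kwargs": {
  "motion": [
    {"slide":[32,4,-30],"dr":[0.25,0,0.25],"jaw":85},
    {"slide":[66,8,-60],"dr":[0.5,0,0.5],"jaw":85},
    {"slide":[100,12,-90],"dr":[0.8,0,0.8],"jaw":85},
    {"slide":[135,16,-120],"dr":[1.1,0,1.1],"jaw":85},
    {"slide":[170,20,-152],"dr":[1.4,0,1.4],"jaw":85},
    {"slide":[205,24,-185],"dr":[1.69,0,1.71],"jaw":85},
    {"slide":[231,26.5,-207],"dr":[1.69,0,1.71],"jaw":85},
    {"slide":[231,26.5,-207],"dr":[1.69,0,1.71],"jaw":85}
  ]
}}

```text
clock: 4.15
position: [625.8, -331.1, 78.2]
ee_rot: [-0.608, 0.697, 0.251, 0.287]
contact_force: [0.2, -0.4, 0.6]
gripper_width: 85.2
grasp_force: 0.0
```

```bash
python3 - <<'E'
from h import *
s=arm.read_state();print(s["position"],s["joints"].round(2))
np.savez("s2.npz",position=s["position"],ee_rot=s["ee_rot"]);im=optics.get_image("wrist");cv2.imwrite("pics/w2.png",im)
h=cv2.cvtColor(im,cv2.COLOR_BGR2HSV);m=cv2.inRange(h,(48,90,40),(75,255,255))
n,l,stt,_=cv2.connectedComponentsWithStats(m)
for q in stt[1:]:
    if q[4]>40: print(q)
E
```

```text
[ 625.75124811 -331.08185357   78.17480587] [-0.58  0.87  0.53 -0.69 -1.62  0.55]
[285 222  56  54 938]
[307 397  12   9  77]
```

View pics/w2.png

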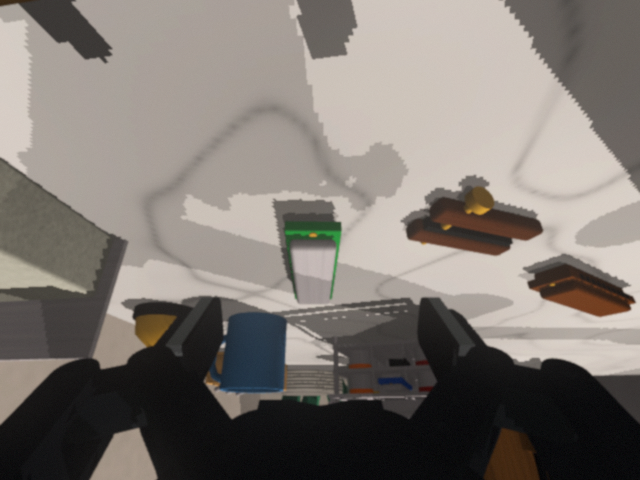

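The green harp is straight ahead: its near end is at rows 222–236 (columns 285–341) and its far end at row 302 (columns 297–333). I'll cast these to world positions.

```bash
python3 - <<'E'
from h import *
st=dict(np.load("s2.npz"));im=cv2.imread("pics/w2.png")
h=cv2.cvtColor(im,cv2.COLOR_BGR2HSV);m=cv2.inRange(h,(48,90,40),(75,255,255))
for r in range(220,280,2)if 0 else list(range(220,242,2))+[255,270,275]:
    c=np.where(m[r,250:370])[0]+250; print(r,(c.min(),c.max(),len(c)) if len(c) else None)
for uv,z in[((285.5,222),0),((341,222),0),((285.5,235),26),((341,235),26),((313,222),2),((313,235),24)]: print(uv,z,onz("wrist",uv,z,st).round(1))
hh=h[296:308,314];print(hh.tolist())
for uv in[(297,303),(333,303)]: print(onz("wrist",uv,26,st).round(1))
E
```

```text
220 None
222 (np.int64(287), np.int64(306), 5)
224 (np.int64(286), np.int64(339), 54)
226 (np.int64(286), np.int64(339), 54)
228 (np.int64(286), np.int64(339), 54)
230 (np.int64(285), np.int64(340), 56)
232 (np.int64(285), np.int64(340), 52)
234 (np.int64(285), np.int64(340), 48)
236 (np.int64(286), np.int64(339), 45)
238 (np.int64(287), np.int64(339), 52)
240 (np.int64(286), np.int64(339), 11)
255 (np.int64(289), np.int64(337), 3)
270 (np.int64(334), np.int64(334), 1)
275 (np.int64(334), np.int64(334), 1)
(285.5, 222) 0 [ 658.1 -278.1    0. ]
(341, 222) 0 [ 617.9 -272.5    0. ]
(285.5, 235) 26 [ 650.8 -304.2   26. ]
(341, 235) 26 [ 616.5 -299.5   26. ]
(313, 222) 2 [ 637.6 -278.5    2. ]
(313, 235) 24 [ 634.3 -298.4   24. ]
[[5, 19, 159], [5, 21, 160], [7, 21, 159], [8, 19, 158], [8, 19, 159], [9, 22, 159], [9, 21, 161], [9, 19, 171], [17, 21, 190], [18, 23, 204], [17, 23, 200], [17, 24, 173]]
[ 670.2 -169.4   26. ]
[ 635.2 -164.5   26. ]
```

```bash
python3 - <<'E'
from h import *
c=np.array([643,-222,0]);go(c-42*f(82)+[0,0,9.5],pose(82,45))
E
```

```text
slide [1.6, -2.4, 95.8] dr [0.033, -0.011, 0.023]
```

Request:
{"fn": "step_arm", "kwargs": {
  "motion": [
    {"slide":[1,-1,25],"dr":[0,0,0],"jaw":85},
    {"slide":[1.6,-2.4,50],"dr":[0,0,0],"jaw":85},
    {"slide":[1.6,-2.4,75],"dr":[0,0,0],"jaw":85},
    {"slide":[1.6,-2.4,90],"dr":[0,0,0],"jaw":85},
    {"slide":[1.6,-2.4,96],"dr":[0,0,0],"jaw":85},
    {"slide":[1.6,-2.4,96],"dr":[0,0,0],"jaw":85},
    {"slide":[1.6,-2.4,96],"dr":[0,0,0],"jaw":60},
    {"slide":[1.6,-2.4,96],"dr":[0,0,0],"jaw":45}
  ]
}}

```text
clock: 5.2
position: [637.6, -261.8, 10.0]
ee_rot: [-0.609, 0.695, 0.252, 0.287]
contact_force: [0.3, -0.2, 0.8]
gripper_width: 51.2
grasp_force: 0.0
```

```bash
python3 - <<'E'
from h import *
s=arm.read_state();print(s["position"],s["gripper_width"],s["contact_force"])
cv2.imwrite("pics/w3.png",optics.get_image("wrist"))
E
```

```text
[ 637.62492549 -261.77027485   10.01693316] 51.160362964776475 [ 0.31538625 -0.15583929  0.80618341]
```

View pics/w3.png

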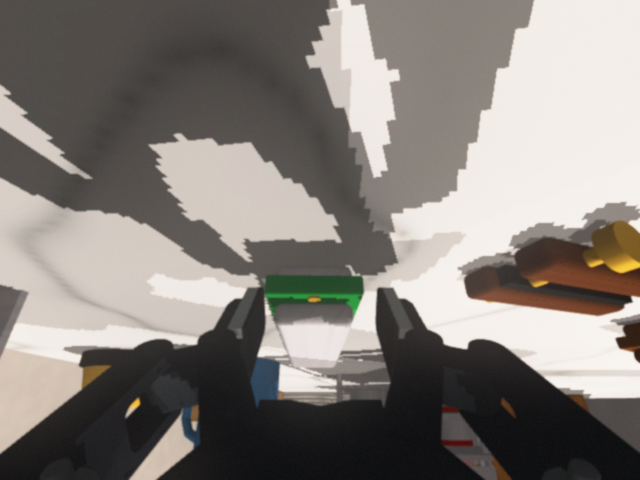

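The harp's end sits between the fingers at columns 265–363, rows 277–300, roughly centred on 320. I'll close the jaw.

Request:
{"fn": "step_arm", "kwargs": {
  "motion": [
    {"slide":[0,0,0],"dr":[0,0,0],"jaw":38},
    {"slide":[0,0,0],"dr":[0,0,0],"jaw":34},
    {"slide":[0,0,0],"dr":[0,0,0],"jaw":30},
    {"slide":[0,0,0],"dr":[0,0,0],"jaw":30},
    {"slide":[0,0,0],"dr":[0,0,0],"jaw":30},
    {"slide":[0,0,0],"dr":[0,0,0],"jaw":30},
    {"slide":[0,0,0],"dr":[0,0,0],"jaw":30},
    {"slide":[0,0,0],"dr":[0,0,0],"jaw":30}
  ]
}}

```text
clock: 6.25
position: [637.9, -261.7, 10.1]
ee_rot: [-0.609, 0.695, 0.252, 0.287]
contact_force: [0.4, -3.2, 5.3]
gripper_width: 37.3
grasp_force: 60.5
```

```bash
python3 - <<'E'
from h import *
s=arm.read_state();print(s["position"],s["joints"].round(2));
# lift, rotated to rack heading, harp 150 mm out
go(rk(-150,55),pose(RY,45),"pre")
E
```

```text
[ 637.89214055 -261.69452575   10.14538961] [-0.5   0.89  0.4  -0.72 -1.46  0.6 ]
pre slide [-160.8, 57.9, 96.9] dr [-1.698, -0.014, -1.702]
```

Request:
{"fn": "step_arm", "kwargs": {
  "motion": [
    {"slide":[-14,0,-14],"dr":[0,0,0],"jaw":30},
    {"slide":[-32,0,-32],"dr":[0,0,0],"jaw":30},
    {"slide":[-55,10,-15],"dr":[-0.3,0,-0.3],"jaw":30},
    {"slide":[-80,22,10],"dr":[-0.6,0,-0.6],"jaw":30},
    {"slide":[-105,33,37],"dr":[-0.9,0,-0.9],"jaw":30},
    {"slide":[-130,44,64],"dr":[-1.3,0,-1.3],"jaw":30},
    {"slide":[-152,54,88],"dr":[-1.7,0,-1.7],"jaw":30},
    {"slide":[-161,58,97],"dr":[-1.7,0,-1.7],"jaw":30}
  ]
}}

```text
clock: 7.25
position: [604.1, -69.9, 55.7]
ee_rot: [0.717, -0.582, -0.297, -0.241]
contact_force: [0.2, -0.1, -2.2]
gripper_width: 37.3
grasp_force: 60.1
```

```bash
python3 - <<'E'
from h import *
s=arm.read_state();print(s["position"],s["contact_force"],s["gripper_width"])
go(rk(-150,33.6),pose(RY,45),"pre")
cv2.imwrite("pics/w4.png",optics.get_image("wrist"));cv2.imwrite("pics/t4.png",optics.get_image("top"))
np.savez("s4.npz",position=s["position"],ee_rot=s["ee_rot"])
a=cv2.imread("pics/w4.png")[60:400,130:510];cv2.imwrite("pics/c4.png",cv2.resize(cv2.convertScaleAbs(a,alpha=1.4),(670,600),interpolation=3))
E
```

```text
[604.1296648  -69.85955056  55.6727273 ] [ 0.18032062 -0.12279555 -2.24550755] 37.251725053605
pre slide [18.1, 0.4, 13.1] dr [0.023, -0.003, 0.009]
```

View pics/c4.png

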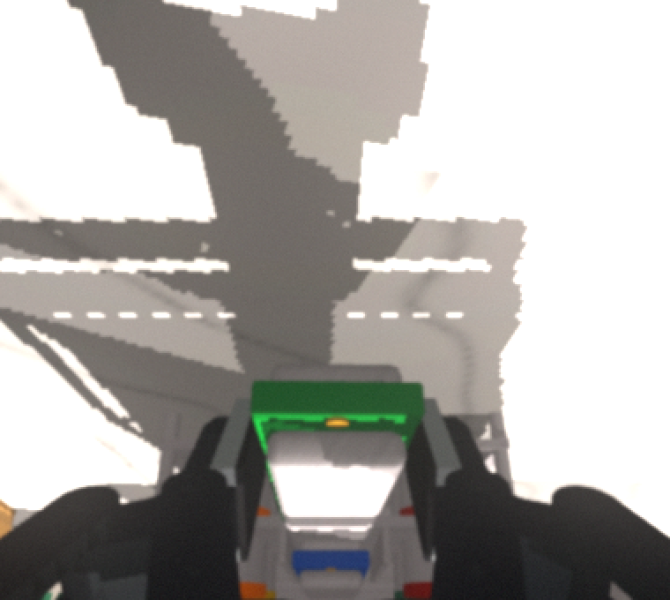

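The harp is held straight, with its end centred at crop column 337 and the lane's blue harp at 331. Next I'll check yaw and pitch by projecting the expected far-end corners.

```bash
python3 - <<'E'
from h import *
st=dict(np.load("s4.npz"));i=cam("wrist");K=np.array(i["camera_matrix"])
T=np.eye(4);T[:3,:3]=R.from_quat(st["ee_rot"]).as_matrix();T[:3,3]=st["position"];T=T@np.array(i["T_tool_cam"])
def proj(p):
    q=np.linalg.inv(T)@np.r_[p,1];q=K@[q[0],-q[1],-q[2]];return (q[:2]/q[2]).round(1)
P=st["position"]
for a in(-28,-20,105,112):
    for h in(10,16): print(a,h,proj(P+a*f(RY)+[0,0,h]),proj(P+a*f(RY)+19*f(RY-90)+[0,0,h]))
im=cv2.imread("pics/w4.png");g=cv2.cvtColor(im,cv2.COLOR_BGR2HSV)
m=cv2.inRange(g,(48,90,40),(75,255,255))
print("green bbox",cv2.boundingRect(m[:330]))
print([(r,int(x)) for r,x in zip(range(335,375),im[335:375,317].mean(1))])
E
```

```text
-28 10 [319.7 302.6] [270.  302.6]
-28 16 [319.7 318.1] [268.9 318.1]
-20 10 [319.7 308.7] [272.6 308.7]
-20 16 [319.7 323.6] [271.6 323.6]
105 10 [319.3 358.9] [293.3 358.9]
105 16 [319.3 367.6] [293.  367.6]
112 10 [319.3 360.4] [293.9 360.4]
112 16 [319.3 368.9] [293.6 368.9]
green bbox (272, 276, 98, 54)
[(335, 216), (336, 217), (337, 216), (338, 216), (339, 218), (340, 216), (341, 217), (342, 216), (343, 216), (344, 215), (345, 217), (346, 217), (347, 215), (348, 215), (349, 217), (350, 215), (351, 209), (352, 180), (353, 132), (354, 111), (355, 111), (356, 111), (357, 126), (358, 167), (359, 197), (360, 176), (361, 127), (362, 96), (363, 76), (364, 71), (365, 71), (366, 74), (367, 80), (368, 81), (369, 84), (370, 80), (371, 71), (372, 57), (373, 50), (374, 50)]
```

```bash
python3 - <<'E'
import cv2
import numpy as np
for n,c in(("w3",312),("w3",318),("w4",312),("w4",318)):
    im=cv2.imread(f"pics/{n}.png");print(n,c,[int(x) for x in im[270:376,c].mean(1)])
a=np.hstack([cv2.imread(f"pics/{n}.png")[260:400,240:400] for n in("w3","w4")])
cv2.imwrite("pics/c5.png",cv2.resize(a,(800,350),interpolation=3))
E
```

```text
w3 312 [86, 86, 88, 89, 86, 75, 55, 51, 49, 49, 49, 48, 52, 51, 51, 50, 51, 51, 50, 51, 50, 53, 56, 65, 74, 82, 80, 95, 125, 142, 141, 117, 76, 62, 72, 80, 84, 86, 87, 87, 88, 92, 92, 93, 94, 95, 102, 118, 138, 152, 160, 173, 182, 195, 213, 226, 230, 231, 232, 231, 232, 232, 231, 231, 231, 232, 232, 232, 232, 232, 232, 232, 231, 232, 232, 232, 232, 232, 232, 232, 231, 231, 232, 231, 231, 231, 231, 230, 219, 202, 196, 196, 197, 195, 197, 197, 193, 174, 146, 146, 177, 217, 223, 200, 203, 225]
w3 318 [89, 90, 89, 89, 87, 74, 57, 50, 48, 48, 51, 48, 49, 50, 51, 50, 52, 49, 50, 49, 51, 51, 55, 63, 73, 83, 78, 84, 112, 131, 116, 77, 56, 57, 72, 81, 85, 89, 90, 92, 93, 93, 93, 94, 94, 98, 112, 128, 141, 151, 160, 173, 183, 197, 211, 224, 230, 231, 231, 232, 231, 231, 231, 231, 231, 231, 231, 231, 232, 231, 231, 232, 231, 232, 231, 231, 232, 231, 232, 232, 231, 232, 232, 232, 231, 231, 231, 231, 226, 212, 200, 197, 196, 198, 197, 198, 193, 176, 148, 138, 135, 145, 180, 214, 200, 149]
w4 312 [74, 76, 76, 77, 76, 69, 53, 43, 42, 40, 39, 39, 39, 39, 38, 39, 41, 39, 38, 42, 41, 41, 43, 44, 54, 65, 70, 70, 58, 43, 38, 40, 39, 43, 55, 66, 71, 71, 73, 77, 77, 80, 83, 86, 89, 94, 100, 105, 108, 115, 122, 132, 146, 162, 182, 202, 212, 215, 216, 216, 216, 216, 215, 215, 216, 214, 214, 213, 214, 212, 215, 215, 214, 215, 214, 213, 214, 212, 214, 213, 213, 206, 177, 130, 111, 110, 111, 124, 167, 197, 177, 127, 95, 76, 71, 72, 72, 80, 83, 82, 82, 69, 57, 50, 49, 49]
w4 318 [73, 76, 75, 75, 75, 66, 52, 41, 37, 40, 41, 40, 42, 36, 37, 39, 38, 39, 41, 42, 42, 39, 42, 45, 52, 63, 66, 66, 87, 109, 100, 69, 49, 47, 56, 66, 71, 72, 74, 76, 75, 76, 78, 79, 81, 82, 82, 87, 86, 90, 94, 106, 123, 142, 164, 190, 210, 216, 216, 217, 217, 217, 217, 217, 216, 216, 216, 216, 215, 217, 216, 217, 217, 217, 216, 216, 217, 217, 216, 215, 216, 211, 181, 129, 112, 109, 112, 124, 164, 184, 159, 119, 97, 76, 71, 71, 77, 81, 84, 83, 80, 69, 53, 51, 49, 50]
```

View pics/c5.png

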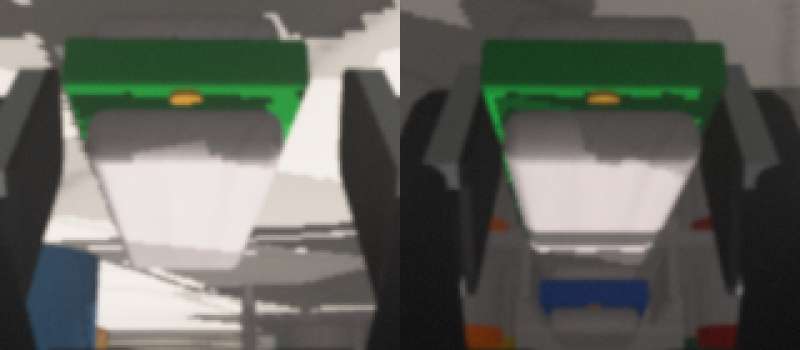

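Same relative view as before the lift, so the harp is level; the dark strip is the guard's shadow on its tip. I'll lower and begin the insertion.

Request:
{"fn": "step_arm", "kwargs": {
  "motion": [
    {"slide":[9,0,7],"dr":[0,0,0],"jaw":30},
    {"slide":[18,0.4,13],"dr":[0,0,0],"jaw":30},
    {"slide":[18,0.4,13],"dr":[0,0,0],"jaw":30},
    {"slide":[10,0.4,21],"dr":[0,0,0],"jaw":30},
    {"slide":[0,0.4,31],"dr":[0,0,0],"jaw":30},
    {"slide":[-10,0.4,41],"dr":[0,0,0],"jaw":30},
    {"slide":[-20,0.4,51],"dr":[0,0,0],"jaw":30},
    {"slide":[-20,0.4,51],"dr":[0,0,0],"jaw":30}
  ]
}}

```text
clock: 8.35
position: [593.0, -21.9, 33.1]
ee_rot: [0.717, -0.583, -0.297, -0.241]
contact_force: [0.1, 0.4, -2.0]
gripper_width: 37.0
grasp_force: 60.2
```

```bash
cat > chk.py <<'E'
from h import *
import sys
s=arm.read_state();d=s["position"]-RO
print("rack x,lat,z",(d@f(RY)).round(1),(d@f(RY+90)).round(1),d[2].round(1),"F rack",np.round([s["contact_force"]@f(RY),s["contact_force"]@f(RY+90),s["contact_force"][2]],1),s["gripper_width"],s["clock"])
x,z,t=map(float,sys.argv[1:4]);go(rk(x,z),pose(RY,t))
E
python3 chk.py -16 33.6 45
```

```text
rack x,lat,z -97.2 0.8 33.1 F rack [ 0.4 -0.2 -2. ] 37.01334540572265 8.35
 slide [-57.8, -1.0, 57.1] dr [0.02, -0.002, 0.002]
```

Request:
{"fn": "step_arm", "kwargs": {
  "motion": [
    {"slide":[-4,-0.5,4],"dr":[0,0,0],"jaw":30},
    {"slide":[-8,-1,8],"dr":[0,0,0],"jaw":30},
    {"slide":[-12,-1,12],"dr":[0,0,0],"jaw":30},
    {"slide":[-16,-1,16],"dr":[0,0,0],"jaw":30},
    {"slide":[-20,-1,20],"dr":[0,0,0],"jaw":30},
    {"slide":[-24,-1,24],"dr":[0,0,0],"jaw":30},
    {"slide":[-28,-1,28],"dr":[0,0,0],"jaw":30},
    {"slide":[-28,-1,28],"dr":[0,0,0],"jaw":30}
  ]
}}

```text
clock: 9.35
position: [586.1, 16.0, 32.8]
ee_rot: [0.716, -0.583, -0.297, -0.241]
contact_force: [0.7, 0.0, -2.4]
gripper_width: 37.2
grasp_force: 60.3
```

```bash
python3 chk.py -18 33.8 45
```

```text
rack x,lat,z -58.8 -0.2 32.8 F rack [-0.1 -0.7 -2.4] 37.153990061313685 9.35
 slide [-29.6, 0.2, 28.1] dr [0.014, -0.002, -0.006]
```

Request:
{"fn": "step_arm", "kwargs": {
  "motion": [
    {"slide":[-5,0,4],"dr":[0,0,0],"jaw":30},
    {"slide":[-9,0,8],"dr":[0,0,0],"jaw":30},
    {"slide":[-13,0,12],"dr":[0,0,0],"jaw":30},
    {"slide":[-17,0,16],"dr":[0,0,0],"jaw":30},
    {"slide":[-21,0,20],"dr":[0,0,0],"jaw":30},
    {"slide":[-25,0,24],"dr":[0,0,0],"jaw":30},
    {"slide":[-29,0,28],"dr":[0,0,0],"jaw":30},
    {"slide":[-29,0,28],"dr":[0,0,0],"jaw":30}
  ]
}}

```text
clock: 10.35
position: [577.9, 55.4, 33.4]
ee_rot: [0.716, -0.583, -0.297, -0.241]
contact_force: [0.1, 0.2, -2.6]
gripper_width: 36.8
grasp_force: 60.3
```

```bash
python3 chk.py -18 30.5 45; python3 -c "
from h import *
s=arm.read_state();im=optics.get_image('wrist');cv2.imwrite('pics/w6.png',im)
m=cv2.inRange(cv2.cvtColor(im,cv2.COLOR_BGR2HSV),(48,90,30),(75,255,255));print(cv2.boundingRect(m[:335]))"
```

```text
rack x,lat,z -18.5 -0.2 33.4 F rack [ 0.1 -0.1 -2.6] 36.82262205569584 10.35
 slide [1.7, 0.2, 2.4] dr [0.014, -0.002, -0.007]
(272, 276, 99, 41)
```

Request:
{"fn": "step_arm", "kwargs": {
  "motion": [
    {"slide":[0.7,0,0.8],"dr":[0,0,0],"jaw":30},
    {"slide":[1.4,0,1.6],"dr":[0,0,0],"jaw":30},
    {"slide":[2.1,0,2.3],"dr":[0,0,0],"jaw":30},
    {"slide":[2.1,0,2.3],"dr":[0,0,0],"jaw":30},
    {"slide":[2.1,0,2.3],"dr":[0,0,0],"jaw":30},
    {"slide":[2.1,0,2.3],"dr":[0,0,0],"jaw":30},
    {"slide":[2.1,0,2.3],"dr":[0,0,0],"jaw":30},
    {"slide":[2.1,0,2.3],"dr":[0,0,0],"jaw":30}
  ]
}}

```text
clock: 11.4
position: [578.1, 55.1, 30.3]
ee_rot: [0.716, -0.584, -0.297, -0.241]
contact_force: [0.1, 0.2, -2.1]
gripper_width: 37.3
grasp_force: 60.5
```

```bash
python3 chk.py -18 30 45
```

```text
rack x,lat,z -18.8 -0.3 30.3 F rack [ 0.2 -0.1 -2.1] 37.3192336306691 11.4
 slide [-0.4, 0.3, 0.8] dr [0.01, -0.003, -0.008]
```

Request:
{"fn": "step_arm", "kwargs": {
  "motion": [
    {"slide":[0.5,0,0.5],"dr":[0,0,0],"jaw":30},
    {"slide":[0.5,0,0.5],"dr":[0,0,0],"jaw":36},
    {"slide":[0.5,0,0.5],"dr":[0,0,0],"jaw":44},
    {"slide":[0.5,0,0.5],"dr":[0,0,0],"jaw":60},
    {"slide":[0.5,0,0.5],"dr":[0,0,0],"jaw":70},
    {"slide":[0.5,0,0.5],"dr":[0,0,0],"jaw":70},
    {"slide":[0.5,0,0.5],"dr":[0,0,0],"jaw":70},
    {"slide":[0.5,0,0.5],"dr":[0,0,0],"jaw":70}
  ]
}}

```text
clock: 12.4
position: [578.0, 55.1, 29.6]
ee_rot: [0.716, -0.584, -0.297, -0.241]
contact_force: [-0.2, -0.6, 1.3]
gripper_width: 70.1
grasp_force: 0.0
```

```bash
python3 chk.py -95 60 60; python3 -c "
from h import *
im=optics.get_image('wrist');cv2.imwrite('pics/w7.png',im)
m=cv2.inRange(cv2.cvtColor(im,cv2.COLOR_BGR2HSV),(48,90,30),(75,255,255));print(cv2.boundingRect(m[:335]))"
```

```text
rack x,lat,z -18.8 -0.2 29.6 F rack [-0.5  0.3  1.3] 70.06533646129769 12.4
 slide [32.4, 0.3, -75.4] dr [0.01, -1.877, -0.01]
(273, 277, 98, 45)
```

Request:
{"fn": "step_arm", "kwargs": {
  "motion": [
    {"slide":[0,0,-15],"dr":[0,0,0],"jaw":70},
    {"slide":[0,0,-35],"dr":[0,0,0],"jaw":70},
    {"slide":[5,0,-60],"dr":[0,0,0],"jaw":70},
    {"slide":[18,0,-70],"dr":[0,-0.6,0],"jaw":40},
    {"slide":[32,0.3,-75],"dr":[0,-1.3,0],"jaw":20},
    {"slide":[32,0.3,-75],"dr":[0,-1.88,0],"jaw":0},
    {"slide":[32,0.3,-75],"dr":[0,-1.88,0],"jaw":0},
    {"slide":[32,0.3,-75],"dr":[0,-1.88,0],"jaw":0}
  ]
}}

```text
clock: 13.45
position: [593.6, -19.4, 60.9]
ee_rot: [0.672, -0.547, -0.387, -0.315]
contact_force: [0.1, -0.2, 0.8]
gripper_width: -0.0
grasp_force: 0.0
```

```bash
python3 chk.py -65 34 60; python3 - <<'E'
from h import *
s=arm.read_state();im=optics.get_image("wrist");cv2.imwrite("pics/w8.png",im)
m=cv2.inRange(cv2.cvtColor(im,cv2.COLOR_BGR2HSV),(48,90,30),(75,255,255));x,y,w,h=cv2.boundingRect(m[:335]);print(x,y,w,h)
for uv,z in(((x+w/2,y),22),((x+w/2,y),25),((x,y+1),24),((x+w,y+1),24)):
    d=onz("wrist",uv,z,s)-RO;print(z,(d@f(RY)).round(1),(d@f(RY+90)).round(1))
E
```

```text
rack x,lat,z -95.0 -0.3 60.9 F rack [-0.2 -0.   0.8] -0.0027201468145964455 13.45
 slide [8.3, 0.3, 39.4] dr [0.004, -0.012, -0.002]
155 255 197 80
22 -5.6 -50.3
25 -21.3 -47.2
24 -12.2 -121.4
24 -12.1 23.5
```

```bash
python3 - <<'E'
from h import *
s=arm.read_state();im=cv2.imread("pics/w8.png")
m=cv2.inRange(cv2.cvtColor(im,cv2.COLOR_BGR2HSV),(48,90,30),(75,255,255))
n,l,st,_=cv2.connectedComponentsWithStats(m)
for q in st[1:]:
    if q[4]>25: print(q)
q=max((q for q in st[1:] if q[0]>200),key=lambda q:q[4]);x,y,w,h=q[:4]
for uv in((x,y+2),(x+w,y+2)):
  for z in(22,25):
    d=onz("wrist",uv,z,s)-RO;print(z,(d@f(RY)).round(1),(d@f(RY+90)).round(1))
E
```

```text
[291 255  61  20 856]
[210 310  16  33 263]
[131 315  35  70 454]
[167 315  24  52 358]
[146 351  19  26 220]
22 4.6 -22.8
25 -11.6 -21.4
22 4.5 25.0
25 -11.7 23.4
```

```bash
python3 chk.py -62 25 60
```

```text
rack x,lat,z -94.5 -0.4 61.2 F rack [ 0.3 -0.3 -0.4] 0.0694216335792584 13.5
 slide [15.0, 0.4, 46.3] dr [0.006, -0.012, 0.003]
```

Request:
{"fn": "step_arm", "kwargs": {
  "motion": [
    {"slide":[8,0.4,10],"dr":[0,0,0],"jaw":0},
    {"slide":[16,0.4,22],"dr":[0,0,0],"jaw":0},
    {"slide":[18,0.4,34],"dr":[0,0,0],"jaw":0},
    {"slide":[15,0.4,44],"dr":[0,0,0],"jaw":0},
    {"slide":[15,0.4,46],"dr":[0,0,0],"jaw":0},
    {"slide":[15,0.4,46],"dr":[0,0,0],"jaw":0},
    {"slide":[15,0.4,46],"dr":[0,0,0],"jaw":0},
    {"slide":[15,0.4,46],"dr":[0,0,0],"jaw":0}
  ]
}}

```text
clock: 14.5
position: [586.3, 12.2, 24.2]
ee_rot: [0.671, -0.547, -0.388, -0.315]
contact_force: [0.3, -0.1, -0.8]
gripper_width: 0.0
grasp_force: 0.0
```

```bash
python3 chk.py -32 25 60
```

```text
rack x,lat,z -62.5 0.4 24.2 F rack [-0.2 -0.3 -0.8] 0.028970316716088528 14.5
 slide [-15.9, -0.4, 26.0] dr [0.004, 0.0, -0.01]
```

Request:
{"fn": "step_arm", "kwargs": {
  "motion": [
    {"slide":[-2,0,4],"dr":[0,0,0],"jaw":0},
    {"slide":[-4.5,-0.2,8],"dr":[0,0,0],"jaw":0},
    {"slide":[-7,-0.4,12],"dr":[0,0,0],"jaw":0},
    {"slide":[-9.5,-0.4,16],"dr":[0,0,0],"jaw":0},
    {"slide":[-12,-0.4,20],"dr":[0,0,0],"jaw":0},
    {"slide":[-14,-0.4,23],"dr":[0,0,0],"jaw":0},
    {"slide":[-15.5,-0.4,26],"dr":[0,0,0],"jaw":0},
    {"slide":[-15.5,-0.4,26],"dr":[0,0,0],"jaw":0}
  ]
}}

```text
clock: 15.5
position: [580.3, 42.7, 24.6]
ee_rot: [0.671, -0.547, -0.389, -0.315]
contact_force: [-0.5, -0.3, -0.2]
gripper_width: 0.0
grasp_force: 0.0
```

```bash
python3 chk.py -29 25 60; python3 - <<'E'
from h import *
s=arm.read_state();im=optics.get_image("wrist")
m=cv2.inRange(cv2.cvtColor(im,cv2.COLOR_BGR2HSV),(48,90,30),(75,255,255))
n,l,st,_=cv2.connectedComponentsWithStats(m)
for q in st[1:]:
    if q[4]>100: print(q)
E
```

```text
rack x,lat,z -31.4 0.1 24.6 F rack [-0.2  0.6 -0.2] 0.016285654718545026 15.5
 slide [-1.5, -0.1, 1.9] dr [0.01, 0.006, -0.01]
[123 334  33  56 696]
```

```bash
python3 - <<'E'
from h import *
s=arm.read_state();im=optics.get_image("wrist");cv2.imwrite("pics/w9.png",im)
h=cv2.cvtColor(im,cv2.COLOR_BGR2HSV)
m=cv2.inRange(h,(42,50,15),(85,255,255))
n,l,st,_=cv2.connectedComponentsWithStats(m)
for q in st[1:]:
    if q[4]>40: print(q)
for r in range(230,350,8): print(r,h[r,[270,285,300,320,340,355,370]].tolist())
E
```

```text
[280 312   7  16  83]
[353 312   7  16  82]
[198 331  11  16 129]
[ 119  333   38   59 1295]
[173 332   9  17  86]
[363 332   9   7  57]
230 [[12, 16, 78], [13, 23, 78], [17, 22, 82], [15, 24, 84], [21, 24, 108], [20, 18, 83], [10, 18, 86]]
238 [[20, 19, 82], [9, 21, 84], [15, 25, 81], [13, 22, 81], [19, 24, 84], [19, 24, 85], [11, 22, 93]]
246 [[10, 19, 82], [10, 19, 82], [10, 19, 82], [12, 16, 79], [12, 25, 131], [13, 23, 136], [16, 21, 134]]
254 [[5, 18, 83], [8, 24, 84], [15, 20, 77], [17, 20, 91], [14, 21, 134], [11, 20, 137], [18, 23, 136]]
262 [[4, 21, 84], [19, 25, 82], [19, 27, 76], [18, 16, 81], [13, 19, 92], [9, 19, 93], [10, 20, 115]]
270 [[20, 18, 84], [17, 21, 84], [11, 24, 85], [15, 19, 82], [13, 22, 80], [13, 22, 83], [10, 26, 87]]
278 [[13, 21, 84], [15, 18, 86], [5, 18, 84], [11, 24, 85], [20, 18, 83], [10, 19, 81], [4, 22, 82]]
286 [[14, 22, 197], [17, 20, 200], [14, 22, 126], [0, 10, 25], [15, 21, 195], [16, 20, 196], [12, 22, 201]]
294 [[4, 18, 100], [9, 18, 100], [0, 13, 81], [0, 0, 25], [8, 12, 82], [3, 23, 102], [0, 13, 98]]
302 [[9, 23, 79], [5, 21, 74], [90, 20, 26], [0, 0, 23], [110, 28, 27], [6, 17, 74], [5, 19, 81]]
310 [[6, 15, 85], [6, 18, 71], [120, 9, 27], [165, 20, 25], [150, 27, 28], [23, 15, 66], [9, 20, 89]]
318 [[10, 18, 86], [64, 120, 51], [130, 29, 26], [30, 20, 25], [105, 19, 27], [65, 143, 59], [9, 20, 89]]
326 [[10, 18, 86], [90, 20, 25], [0, 0, 23], [0, 0, 25], [120, 21, 24], [60, 10, 25], [0, 17, 88]]
334 [[20, 228, 104], [0, 0, 23], [150, 20, 25], [120, 19, 27], [105, 38, 27], [135, 20, 25], [73, 97, 50]]
342 [[105, 19, 27], [140, 32, 24], [135, 24, 21], [0, 0, 25], [113, 46, 22], [0, 0, 21], [105, 20, 25]]
```

Request:
{"fn": "step_arm", "kwargs": {
  "motion": [
    {"slide":[-0.25,0,0.43],"dr":[0,0,0],"jaw":0},
    {"slide":[-0.5,0,0.87],"dr":[0,0,0],"jaw":0},
    {"slide":[-0.75,0,1.3],"dr":[0,0,0],"jaw":0},
    {"slide":[-1,0,1.73],"dr":[0,0,0],"jaw":0},
    {"slide":[-1.25,0,2.17],"dr":[0,0,0],"jaw":0},
    {"slide":[-1.5,0,2.6],"dr":[0,0,0],"jaw":0},
    {"slide":[-1.75,0,3.03],"dr":[0,0,0],"jaw":0},
    {"slide":[-2,0,3.46],"dr":[0,0,0],"jaw":0}
  ]
}}

```text
clock: 16.6
position: [579.6, 46.2, 24.5]
ee_rot: [0.671, -0.547, -0.388, -0.315]
contact_force: [-0.3, -1.8, 1.0]
gripper_width: 0.1
grasp_force: 0.7
```

```bash
python3 chk.py -29 25 60
```

```text
rack x,lat,z -27.8 0.1 24.5 F rack [-1.7  0.6  1. ] 0.09432697540249427 16.6
 slide [0.1, -0.1, -1.3] dr [0.008, 0.002, -0.011]
```

Request:
{"fn": "step_arm", "kwargs": {
  "motion": [
    {"slide":[-0.15,0,0.25],"dr":[0,0,0],"jaw":0},
    {"slide":[-0.3,0,0.5],"dr":[0,0,0],"jaw":0},
    {"slide":[-0.45,0,0.75],"dr":[0,0,0],"jaw":0},
    {"slide":[-0.6,0,1],"dr":[0,0,0],"jaw":0},
    {"slide":[-0.75,0,1.25],"dr":[0,0,0],"jaw":0},
    {"slide":[-0.9,0,1.5],"dr":[0,0,0],"jaw":0},
    {"slide":[-1,0,1.75],"dr":[0,0,0],"jaw":0},
    {"slide":[-1,0,1.75],"dr":[0,0,0],"jaw":0}
  ]
}}

```text
clock: 17.6
position: [579.2, 48.2, 24.5]
ee_rot: [0.671, -0.547, -0.388, -0.315]
contact_force: [-0.1, -1.2, -0.1]
gripper_width: -0.2
grasp_force: 0.7
```

Request:
{"fn": "step_arm", "kwargs": {
  "motion": [
    {"slide":[0,0,0],"dr":[0,0,0],"jaw":0},
    {"slide":[-0.15,0,0.25],"dr":[0,0,0],"jaw":0},
    {"slide":[-0.3,0,0.5],"dr":[0,0,0],"jaw":0},
    {"slide":[-0.45,0,0.75],"dr":[0,0,0],"jaw":0},
    {"slide":[-0.6,0,1],"dr":[0,0,0],"jaw":0},
    {"slide":[-0.75,0,1.25],"dr":[0,0,0],"jaw":0},
    {"slide":[-0.75,0,1.25],"dr":[0,0,0],"jaw":0},
    {"slide":[-0.75,0,1.25],"dr":[0,0,0],"jaw":0}
  ]
}}

```text
clock: 18.6
position: [578.9, 49.7, 24.5]
ee_rot: [0.671, -0.547, -0.388, -0.315]
contact_force: [-0.0, -1.4, 0.3]
gripper_width: -0.2
grasp_force: 0.7
```

Request:
{"fn": "step_arm", "kwargs": {
  "motion": [
    {"slide":[-0.15,0,0.25],"dr":[0,0,0],"jaw":0},
    {"slide":[-0.3,0,0.5],"dr":[0,0,0],"jaw":0},
    {"slide":[-0.45,0,0.75],"dr":[0,0,0],"jaw":0},
    {"slide":[-0.6,0,1],"dr":[0,0,0],"jaw":0},
    {"slide":[-0.75,0,1.25],"dr":[0,0,0],"jaw":0},
    {"slide":[-0.9,0,1.5],"dr":[0,0,0],"jaw":0},
    {"slide":[-0.9,0,1.5],"dr":[0,0,0],"jaw":0},
    {"slide":[-0.9,0,1.5],"dr":[0,0,0],"jaw":0}
  ]
}}

```text
clock: 19.6
position: [578.5, 51.4, 24.5]
ee_rot: [0.671, -0.547, -0.388, -0.315]
contact_force: [-0.3, -1.4, -0.2]
gripper_width: -0.3
grasp_force: 0.6
```

Request:
{"fn": "step_arm", "kwargs": {
  "motion": [
    {"slide":[-0.15,0,0.25],"dr":[0,0,0],"jaw":0},
    {"slide":[-0.3,0,0.5],"dr":[0,0,0],"jaw":0},
    {"slide":[-0.45,0,0.75],"dr":[0,0,0],"jaw":0},
    {"slide":[-0.6,0,1],"dr":[0,0,0],"jaw":0},
    {"slide":[-0.75,0,1.25],"dr":[0,0,0],"jaw":0},
    {"slide":[-0.9,0,1.5],"dr":[0,0,0],"jaw":0},
    {"slide":[-0.9,0,1.5],"dr":[0,0,0],"jaw":0},
    {"slide":[-0.9,0,1.5],"dr":[0,0,0],"jaw":0}
  ]
}}

```text
clock: 20.6
position: [578.1, 53.1, 24.5]
ee_rot: [0.671, -0.547, -0.388, -0.315]
contact_force: [0.5, -1.4, -0.2]
gripper_width: 0.1
grasp_force: 0.6
```

Request:
{"fn": "step_arm", "kwargs": {
  "motion": [
    {"slide":[-0.15,0,0.25],"dr":[0,0,0],"jaw":0},
    {"slide":[-0.3,0,0.5],"dr":[0,0,0],"jaw":0},
    {"slide":[-0.45,0,0.75],"dr":[0,0,0],"jaw":0},
    {"slide":[-0.6,0,1],"dr":[0,0,0],"jaw":0},
    {"slide":[-0.75,0,1.25],"dr":[0,0,0],"jaw":0},
    {"slide":[-0.9,0,1.5],"dr":[0,0,0],"jaw":0},
    {"slide":[-0.9,0,1.5],"dr":[0,0,0],"jaw":0},
    {"slide":[-0.9,0,1.5],"dr":[0,0,0],"jaw":0}
  ]
}}

```text
clock: 21.6
position: [578.2, 53.7, 24.5]
ee_rot: [0.672, -0.547, -0.387, -0.315]
contact_force: [1.5, -4.7, 0.5]
gripper_width: 0.2
grasp_force: 3.1
```

Request:
{"fn": "step_arm", "kwargs": {
  "motion": [
    {"slide":[-0.1,0,0.17],"dr":[0,0,0],"jaw":0},
    {"slide":[-0.2,0,0.35],"dr":[0,0,0],"jaw":0},
    {"slide":[-0.3,0,0.5],"dr":[0,0,0],"jaw":0},
    {"slide":[-0.4,0,0.7],"dr":[0,0,0],"jaw":0},
    {"slide":[-0.4,0,0.7],"dr":[0,0,0],"jaw":0},
    {"slide":[-0.4,0,0.7],"dr":[0,0,0],"jaw":0},
    {"slide":[-0.4,0,0.7],"dr":[0,0,0],"jaw":0},
    {"slide":[-0.4,0,0.7],"dr":[0,0,0],"jaw":0}
  ]
}}

```text
clock: 22.6
position: [578.4, 53.8, 24.5]
ee_rot: [0.672, -0.548, -0.387, -0.315]
contact_force: [1.0, -7.9, 1.0]
gripper_width: -0.2
grasp_force: 4.0
```

```bash
python3 chk.py -29 25 60
```

```text
rack x,lat,z -20.2 -0.3 24.5 F rack [-8.   0.6  1. ] -0.17931723123267654 22.6
 slide [4.0, 0.3, -7.9] dr [-0.001, -0.019, -0.006]
```

Solid at about 7 N with no further travel. I'll withdraw slowly, then go clear.

Request:
{"fn": "step_arm", "kwargs": {
  "motion": [
    {"slide":[0.5,0,-0.9],"dr":[0,0,0],"jaw":0},
    {"slide":[1,0,-1.7],"dr":[0,0,0],"jaw":0},
    {"slide":[2,0,-3.5],"dr":[0,0,0],"jaw":0},
    {"slide":[5,0,-9],"dr":[0,0,0],"jaw":0},
    {"slide":[10,0,-18],"dr":[0,0,0],"jaw":0},
    {"slide":[15,0,-30],"dr":[0,0,0],"jaw":0},
    {"slide":[15,0,-45],"dr":[0,0,0],"jaw":0},
    {"slide":[15,0,-60],"dr":[0,0,0],"jaw":0}
  ]
}}

```text
clock: 23.6
position: [590.1, -3.9, 42.2]
ee_rot: [0.671, -0.547, -0.388, -0.315]
contact_force: [-0.1, -0.2, -0.4]
gripper_width: -0.1
grasp_force: 0.0
```

```bash
python3 chk.py -29 25 60;python3 - <<'E'
from h import *
s=arm.read_state();im=optics.get_image("wrist");cv2.imwrite("pics/w10.png",im)
m=cv2.inRange(cv2.cvtColor(im,cv2.COLOR_BGR2HSV),(42,50,15),(85,255,255));m[:,:240]=0
n,l,st,_=cv2.connectedComponentsWithStats(m)
T=np.eye(4);T[:3,:3]=R.from_quat(s["ee_rot"]).as_matrix();T[:3,3]=s["position"];T=T@np.array(cam("wrist")["T_tool_cam"])
for q in st[1:]:
    if q[4]>40:
        x,y,w,h=map(float,q[:4]);print(q)
        for v in(y+2,):
            o,dl=ray("wrist",(x,v),s);o,dr=ray("wrist",(x+w,v),s);k=38/np.linalg.norm(dr-dl)
            for d in(dl,dr): p=o+k*d-RO;print((p@f(RY)).round(1),(p@f(RY+90)).round(1),p[2].round(1))
E
```

```text
rack x,lat,z -79.0 -0.0 42.2 F rack [-0.1  0.1 -0.4] -0.07286162725959783 23.6
 slide [-10.1, 0.0, 51.9] dr [0.005, 0.001, -0.011]
[291 287  15  11 133]
615.7 -73.2 -23.8
615.7 -35.2 -23.8
[335 287  14  10 122]
676.8 40.9 -29.0
676.8 78.9 -28.9
```

```bash
python3 -c "
from bench import arm
print(arm.job_done())"
```

```text
the job is handed in; nothing more can be done
None
```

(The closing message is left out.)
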